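# Tip the ball feeder over to its other chute

### The arm

A 6-joint arm with a two-finger parallel gripper is mounted at the origin on the work surface. World frame = base frame: x ahead of the robot, y to its left, z up, the work surface at z = 0. Lengths are in m, angles in rad, forces in N, time in s.
With the tool pointing down it reaches from about 0.35 to 0.975 m from the base axis. Payload 4.9 kg.
Tool frame: the origin (TCP) lies at the very end of the fingers, on their centre line; the grasp point (between the pads) lies 19 mm behind it; x points along the fingers, y is the direction in which the jaws open and shut, and the axes are right-handed (so a half turn about x gives the same grasp; the last joint's range is limited). The gripper opens to 85 mm and grips with 20 to 120 N. Pads are 22 mm wide; open, the fingers measure 114 mm over their backs; the gripper's body (76 mm by 85 mm) begins 54 mm behind the grasp point. The pads swing forward as they close: fully open they stand 13 mm farther back than shut.
Start: joints at [-1.466, 0.053, 1.613, -0, 1.476, -0.119], TCP at [0.139, -0.609, 0.194] pointing down, gripper open.
Joint ranges: [-3.01, 3.01], [-1.01, 2.22], [0.06, 2.58], [-1.02, 4.17], [0.09, 2.62], [-3.14, 3.14]. Speed limits (rad/s): [2.57, 2.57, 3.14, 3.14, 3.14, 3.14].

### API

Orientations are given as a rotation vector (axis times angle).
In Python, from station import ctrl, get_image, calibration, finish_job, search_frame, cut_out, mark_of gives the robot as it stands. The module is installed in compiled form; this text tells all that it offers.
- The arm moves only by the tool arm_command, never from a script. Its argument "plan" is a list that holds one entry, the list of rows, each a list of 7 numbers: the shift along the tool's x, y, z in m, then the turn, a rotation vector about the tool's x, y, z in degrees, then the finger opening in m, from 0 to 0.0854. A call has 1 to 20 rows; each row shifts and turns the pose as measured when the row begins, along the tool's axes as they then stand; what a row does not reach is not made up. A row lasts 1/12 s, in which the tool goes at most 41.7 mm and 7.16 degrees, less where a joint would pass 70% of its speed; a pose out of reach is approached as far as the arm can. A call with a gripper value outside its range is refused whole. The fingers move at their own pace and stop on an object; "squeeze" is the grip in N (left out, the last holds). Time passes only in rows, so rows that do not move let the fingers close. It gives the time, the measured TCP pose, the force and the opening at its end, in the units of the state.
- ctrl.get_obs(): the state, without advancing time (a new reading comes with each control period).
- get_image(name): name is "scene" or "side" or "wrist"; returns the picture (480x640x3 uint8, red, green, blue); there is no depth.
- calibration(name): a dict with "fx", "fy", "cx", "cy" (pixels), "cam_to_world" (4x4, takes a point from camera to world coordinates); the wrist camera has in their place "hand_eye" (4x4, takes a point from camera to tool coordinates, whose origin is the TCP and whose axes are the tool frame's). Camera axes: x right, y down, z forward; pixel columns grow to the right and rows downward; lengths in m; the calibration is good to about 2 mm. The wrist camera is an equidistant fisheye: a pixel r from the principal point sees the ray r / f radians off the axis. A picture is of the moment at which its call begins: read the wrist's pose just before it. calibration takes no time and is no camera call.
- finish_job(): hands the job in, once; it reports no verdict.
Trained networks look in the newest picture that a camera, given by its name, has taken for a name from the list of things; names that differ only in an ending like _2 or _b are one class to them, and where a whole thing is asked for, a point or a joint stands for the part that bears it (a point fixed in the world has none). Each returns a list of dicts, best first, with "conf" (0 to 1); they miss things now and then, are a little off and sometimes report something else, mostly with a low value. They report only what shows in the picture. A call takes as long as a camera call.
- search_frame(camera, thing): "at" ([x, y, z] in m, in the coordinates of the camera as it stood for that picture, good to about 4 mm: the middle of the surface that is visible of it).
- cut_out(camera, thing): "mask" (480x640 bool, what is visible of it).
- mark_of(camera, thing): "at" ([x, y, z] in m, in the coordinates of the camera as it stood for that picture, good to about 4 mm: a listed point, or the origin of a listed thing).
The state is a dict: "t": time; "q": joint angles; "dq": joint speeds; "effort": joint torques, N m; "tool_pos": TCP position; "tool_rot": TCP orientation; "contact_force": force on the tool from outside, world axes, zero at the start; "wrist_torque": the same for the moment, N m; "opening": finger opening in m.
Only numpy, scipy, OpenCV 4.12 (cv2) and the standard library are available. Lean on these libraries where they do the work, as an engineer would, in place of code of your own. Each camera call takes 0.05 s, during which the arm holds its last target. There are 200 camera calls.

### The job

The last four orange valve balls wait behind the slide gate of the ball feeder, but its rocker is lying towards the wrong one of the two white chutes. With a fingertip, press down the red pad at the raised end of the rocker until it tips over to the other side and stays there, and only then push the blue tab of the slide gate in, away from you, so that the gate opens and all four balls roll down that other chute and come to rest in it. Do not touch or lift the balls, and leave the loose things around the feeder alone.

Things in the scene. Friction and masses are not known exactly. Their poses are not given: they have to be found in the camera images.
- station: The ball feeder on its aluminium plate (300 x 580 x 20 mm, fixed, may be turned about z): blue hopper (130 mm wide, 440 mm tall, at y = -235 mm), feed trough, slide gate, rocker, two white chutes. Origin on the table below the rocker pivot; x points away from the robot (to the far chute), y the way the balls run, z up.
- trough_end (a point): Middle of the lower end of the feed trough floor, 26 mm before the pivot and 186 mm above the table. The trough (42 mm wide outside, walls 22 mm) comes from station -y along x = 0, its floor rising 10 degrees towards -y.
- near_chute (a point): Point on the floor of the near chute (nearer the robot), in mid-width where the balls collect. Both chutes run towards station +y, falling 14 degrees to an end stop, 44 mm wide inside, centre lines at x = -118 (near) and +118 mm (far). Beside the rocker ends their outer walls reach 205 mm above the table.
- far_chute (a point): The same point on the floor of the far chute (away from the robot).
- rocker (a joint): Tilt of the rocker (rad), a steel channel 180 x 46 mm, long along station x, that seesaws on a shaft along station y, 150 mm above the table. +0.35: far end down, feeds the far chute; -0.35: near end down, feeds the near chute. A brass weight over the shaft makes it fall to the side it leans to: pushed past level (about 0.5 N at a pad) it drops to the other stop by itself.
- weight (a point): Middle of the brass weight over the rocker shaft, a lying cylinder 28 mm in diameter and 28 mm long, 50 mm above the shaft and 101 mm to the station +y side; it leans to the side where the rocker is low.
- near_pad (a point): Middle of the top of the red finger pad at the near end of the rocker: flat, 44 mm (along the rocker) x 40 mm, 68 mm from the shaft, 156 mm above the table when level, 23 mm more or less at the stops. It lies on the station +y side of the channel, whose wall stands 20 mm from the middle of the pad and rises 52 mm above it.
- far_pad (a point): The same point on the red finger pad at the far end of the rocker, 68 mm from the shaft away from the robot.
- gate (a joint): Travel of the slide gate (m), a steel blade across the feed trough 85 mm before the pivot (station y = -85 mm). 0 is shut, 0.046 fully open; balls pass from about 0.032. It slides towards station +x (away from the robot) when its tab is pushed, against about 2 N of friction, and stays where it is left.
- gate_tab (a point): Middle of the outer (robot-side) face of the blue push tab of the gate: an upright plate 36 mm wide along station y, 40 mm tall, 5 mm thick, its middle 222 mm above the table, free all round. Push it towards station +x.
- ball0_center (a point): Centre of an orange plastic valve ball, 30 mm in diameter, 17 g, that rolls easily, number 1 of 4 in the queue in the feed trough counted from the gate.
- ball1_center (a point): Centre of an orange plastic valve ball, 30 mm in diameter, 17 g, that rolls easily, number 2 of 4 in the queue in the feed trough counted from the gate.
- ball2_center (a point): Centre of an orange plastic valve ball, 30 mm in diameter, 17 g, that rolls easily, number 3 of 4 in the queue in the feed trough counted from the gate.
- ball3_center (a point): Centre of an orange plastic valve ball, 30 mm in diameter, 17 g, that rolls easily, number 4 of 4 in the queue in the feed trough counted from the gate.
- tee: White pipe tee, 74 x 56 x 36 mm, lying on the plate between the chutes; origin at its underside; to be left alone.
- union: White pipe union, 44 mm wide and 50 mm tall, standing on the plate at its near edge; origin at its underside; to be left alone.
- screwdriver: Screwdriver lying on the table; origin at its underside; to be left alone.
- multimeter: Yellow multimeter, 150 x 78 x 45 mm, lying on the table; origin at its underside; to be left alone.
- glasses: Safety glasses with a blue frame, 150 mm wide and 48 mm tall; origin at its underside; to be left alone.
- oil: White bottle with a red cap, 48 mm wide and 110 mm tall; origin at its underside; to be left alone.
- wrench: Wrench lying on the table; origin at its underside; to be left alone.

How it is judged:
By the outcome, as a careful person would: the job done as asked, in the order asked, and still so for the second after the job is handed in, with the robot touching nothing.
It also fails if it takes over 45 s, if anything falls off the work surface, if the arm or the gripper's body presses on something with over 40 N, if the wrist force passes 120 N, or if a joint passes its speed limit or range.

## Working session

There is one attempt and no reset: what is moved stays moved. The work goes in short steps, Python scripts to look and compute and a tool call to move; the robot and the scene stay as the last step left them, time stands still between calls to the robot, and variables do not carry over. Pictures are saved under pics/ and viewed, about 8 in all and at most 12, crops included, and the job is handed in when it is done.

Besides the shell and the picture viewer there is one more tool, called after "Call:" as name(argument=value, ...) on one line, values as JSON. arm_command: Moves the arm, as the interface text tells. Its arguments: {"type":"object","properties":{"plan":{"type":"array","items":{"type":"array","items":{"type":"array","items":{"type":"number"}}}},"squeeze":{"type":"number"}},"required":["plan"]}

```bash
mkdir -p pics
cat > h.py <<'E'
import numpy as np, cv2
from scipy.spatial.transform import Rotation as R
from station import *
def c2w(cam,p,o=None):
    c=calibration(cam)
    if cam=="wrist":
        p=np.array(c["hand_eye"])@[*p,1]; o=o or ctrl.get_obs()
        return R.from_rotvec(o["tool_rot"]).apply(p[:3])+o["tool_pos"]
    return (np.array(c["cam_to_world"])@[*p,1])[:3]
def save(cam,n):
    im=get_image(cam); cv2.imwrite(f"pics/{n}.png",im[:,:,::-1]); return im
E
python3 - <<'E'
from h import *
np.set_printoptions(precision=4,suppress=True)
o=ctrl.get_obs(); print(o["t"],R.from_rotvec(o["tool_rot"]).as_matrix())
ims=[save(c,c+"0") for c in("scene","side")]
for c in("scene","side"):
  for n in("station","trough_end","weight","near_pad","far_pad","gate_tab","ball0_center","near_chute","far_chute"):
    r=mark_of(c,n)
    if r: print(c,n,round(r[0]["conf"],2),c2w(c,r[0]["at"]))
print(ctrl.get_obs()["t"])
E
```

```text
0.0 [[-0.0002  0.2219 -0.9751]
 [ 0.002  -0.9751 -0.2219]
 [-1.     -0.002  -0.0002]]
scene station 0.83 [0.603  0.0425 0.0003]
scene trough_end 0.91 [0.5974 0.0103 0.1812]
scene near_pad 0.8 [0.536  0.0875 0.133 ]
scene far_pad 0.97 [0.6624 0.0806 0.1829]
scene gate_tab 0.77 [ 0.5176 -0.0432  0.2203]
scene ball0_center 0.52 [ 0.593  -0.0605  0.21  ]
scene near_chute 0.7 [0.492  0.188  0.0536]
scene far_chute 0.87 [0.727  0.1766 0.0563]
side station 0.22 [ 0.5945 -0.5324 -0.0033]
side trough_end 0.77 [0.599  0.012  0.1841]
side weight 0.95 [0.588  0.1406 0.1935]
side near_pad 0.72 [ 0.5882 -0.1511  0.2317]
side far_pad 0.74 [0.6645 0.0837 0.1745]
side gate_tab 0.67 [0.5985 0.206  0.0202]
side ball0_center 0.63 [ 0.6011  0.0439 -0.0073]
side near_chute 0.66 [0.4915 0.1865 0.0563]
side far_chute 0.74 [0.7233 0.1761 0.0489]
1.0
```

View pics/scene0.png

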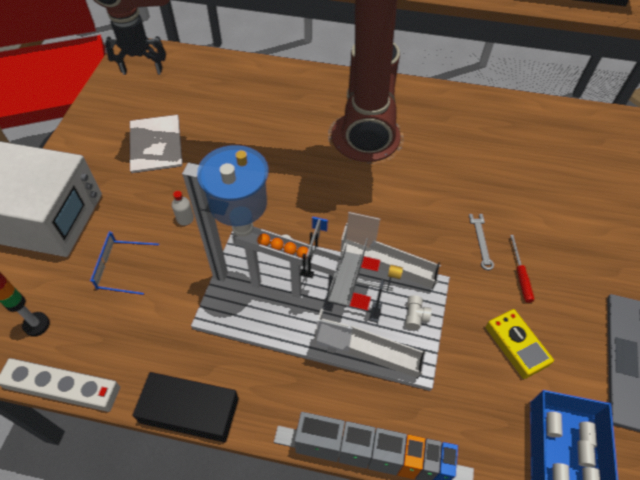

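View pics/side0.png

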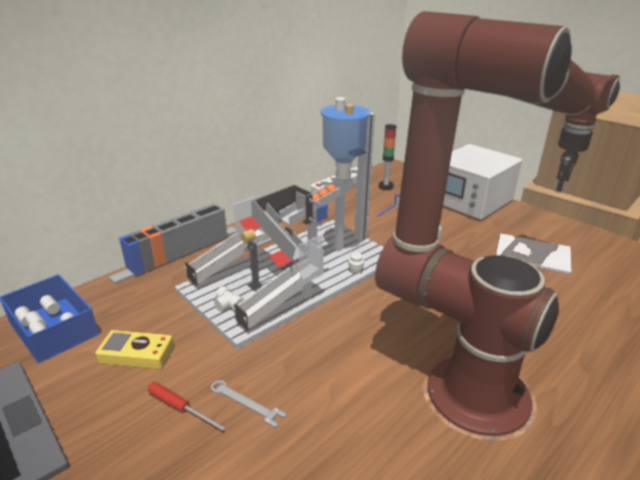

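The raised end is the far one: its red pad is at pixel (360,301) in the scene view. The near pad is low at (370,265), and the gate tab is at (320,224). The station is yawed about -2.6° with its origin near (0.600, 0.039). I'll raise the arm first, close the fingers and line the tool up with the station.

Call:
arm_command(plan=[[[-0.012, 0, 0, -6.8, 0, 0, 0], [-0.012, 0, 0, -6.8, 0, 0, 0], [-0.012, 0, 0, -6.8, 0, 0, 0], [-0.012, 0, 0, -6.8, 0, 0, 0], [-0.012, 0, 0, -6.8, 0, 0, 0], [-0.012, 0, 0, -6.8, 0, 0, 0], [-0.012, 0, 0, -6.8, 0, 0, 0], [-0.012, 0, 0, -6.8, 0, 0, 0], [-0.012, 0, 0, -6.8, 0, 0, 0], [-0.012, 0, 0, -6.8, 0, 0, 0], [-0.012, 0, 0, -6.8, 0, 0, 0], [0, 0, 0, 0, 0, 0, 0]]])

```text
t: 2.0
tool_pos: [0.1386, -0.6083, 0.3298]
tool_rot: [1.195, 1.224, -1.19]
contact_force: [0.1, -0.1, 0.6]
opening: 0.0002
```

Call:
arm_command(plan=[[[0, 0.0164, -0.0344, 0, 0, 0, 0], [0, 0.0164, -0.0344, 0, 0, 0, 0], [0, 0.0164, -0.0344, 0, 0, 0, 0], [0, 0.0164, -0.0344, 0, 0, 0, 0], [0, 0.0164, -0.0344, 0, 0, 0, 0], [0, 0.0164, -0.0344, 0, 0, 0, 0], [0, 0.0164, -0.0344, 0, 0, 0, 0], [0, 0.0164, -0.0344, 0, 0, 0, 0], [0, 0.0164, -0.0344, 0, 0, 0, 0], [0, 0.0164, -0.0344, 0, 0, 0, 0], [0, 0.0164, -0.0344, 0, 0, 0, 0], [0, 0.0164, -0.0344, 0, 0, 0, 0], [0, 0.0164, -0.0344, 0, 0, 0, 0], [0, 0.0164, -0.0344, 0, 0, 0, 0], [0, 0, -0.036, 0, 0, 0, 0], [0, 0, -0.036, 0, 0, 0, 0], [0, 0, -0.036, 0, 0, 0, 0], [0, 0, -0.036, 0, 0, 0, 0], [0, 0, -0.036, 0, 0, 0, 0], [0, 0, -0.036, 0, 0, 0, 0]]])

```text
t: 3.67
tool_pos: [0.3819, 0.1167, 0.3187]
tool_rot: [1.263, 1.191, -1.25]
contact_force: [0.5, -0.9, 0.0]
opening: -0.0002
```

Run:
```python
from h import *
np.set_printoptions(precision=4,suppress=True)
o=ctrl.get_obs(); M=R.from_rotvec(o["tool_rot"]).as_matrix(); print(o["t"],o["tool_pos"],o["q"]); print(M)
save("wrist","w1")
for n in("trough_end","weight","near_pad","far_pad","gate_tab","near_chute","far_chute"):
    r=mark_of("wrist",n)
    if r: print(n,round(r[0]["conf"],2),c2w("wrist",r[0]["at"]))
```

```text
3.6667 [0.3819 0.1167 0.3187] [ 0.0986 -0.5547  1.913   0.0141  1.7841  0.1632]
[[-0.0022  0.9981 -0.0615]
 [ 0.0137 -0.0615 -0.998 ]
 [-0.9999 -0.003  -0.0135]]
trough_end 0.75 [0.6004 0.0201 0.1834]
near_pad 0.6 [0.5385 0.087  0.1333]
far_pad 0.58 [0.6648 0.0805 0.1755]
gate_tab 0.92 [ 0.511  -0.0446  0.2217]
near_chute 0.85 [0.4923 0.1881 0.0549]
far_chute 0.77 [0.7261 0.1661 0.0548]
```

Call:
arm_command(plan=[[[0, 0.0287, 0.0015, 0, 0, 0, 0], [0, 0.0287, 0.0015, 0, 0, 0, 0], [0, 0.0287, 0.0015, 0, 0, 0, 0], [0, 0.0287, 0.0015, 0, 0, 0, 0], [0, 0.0287, 0.0015, 0, 0, 0, 0], [0, 0.0287, 0.0015, 0, 0, 0, 0], [0, 0.0287, 0.0015, 0, 0, 0, 0], [0, 0.0287, 0.0015, 0, 0, 0, 0], [0, 0.0287, 0.0015, 0, 0, 0, 0], [0, 0.0287, 0.0015, 0, 0, 0, 0], [0, 0, 0, 0, 0, 0, 0]]])

```text
t: 4.98
tool_pos: [0.6824, 0.053, 0.3174]
tool_rot: [1.296, 1.168, -1.277]
contact_force: [0.4, -0.5, -1.0]
opening: -0.0002
```

Run:
```python
from h import *
np.set_printoptions(precision=4,suppress=True)
o=ctrl.get_obs(); M=R.from_rotvec(o["tool_rot"]).as_matrix(); print(o["t"],o["tool_pos"]); print(M)
save("wrist","w2")
for n in("weight","near_pad","far_pad","gate_tab"):
    r=mark_of("wrist",n)
    if r: print(n,round(r[0]["conf"],2),c2w("wrist",r[0]["at"]))
```

```text
4.9833 [0.6824 0.053  0.3174]
[[ 0.0021  0.9947 -0.1031]
 [ 0.0136 -0.1031 -0.9946]
 [-0.9999  0.0006 -0.0137]]
weight 0.88 [0.5823 0.1433 0.198 ]
near_pad 0.72 [ 0.4692 -0.1356  0.0247]
far_pad 0.97 [0.6615 0.0788 0.1752]
gate_tab 0.68 [ 0.5065 -0.0401  0.2246]
```

View pics/w2.png

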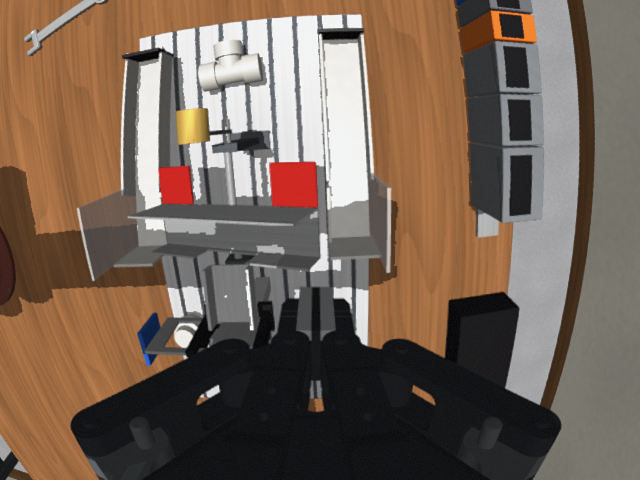

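The far pad is at (294,184), still raised, and the brass weight at (192,125) leans to the near side. The tool drifted about 35 mm, so I'll correct that and the yaw, then descend.

Call:
arm_command(plan=[[[0, -0.009, -0.014, -3.3, 0, 0, 0], [0, -0.009, -0.014, 0, 0, 0, 0], [0, 0, 0, 0, 0, 0, 0], [0.025, 0, 0, 0, 0, 0, 0], [0.025, 0, 0, 0, 0, 0, 0], [0.025, 0, 0, 0, 0, 0, 0], [0, 0, 0, 0, 0, 0, 0]]])

```text
t: 5.82
tool_pos: [0.6594, 0.0895, 0.2551]
tool_rot: [1.261, 1.183, -1.218]
contact_force: [-0.5, 0.7, -1.4]
opening: 0.0001
```

Run:
```python
from h import *
np.set_printoptions(precision=4,suppress=True)
o=ctrl.get_obs(); M=R.from_rotvec(o["tool_rot"]).as_matrix(); print(o["t"],o["tool_pos"]); print(M); print(np.array(calibration("wrist")["hand_eye"]))
save("wrist","w3")
r=mark_of("wrist","far_pad")
if r: print(r[0]["conf"],c2w("wrist",r[0]["at"]))
```

```text
5.8167 [0.6594 0.0895 0.2551]
[[ 0.022   0.9988 -0.0427]
 [ 0.0135 -0.043  -0.999 ]
 [-0.9997  0.0214 -0.0144]]
[[-0.0005 -0.3038  0.9528 -0.1805]
 [ 1.      0.0002  0.0005  0.0004]
 [-0.0003  0.9528  0.3038 -0.0784]
 [ 0.      0.      0.      1.    ]]
0.91 [0.6673 0.0758 0.1795]
```

View pics/w3.png

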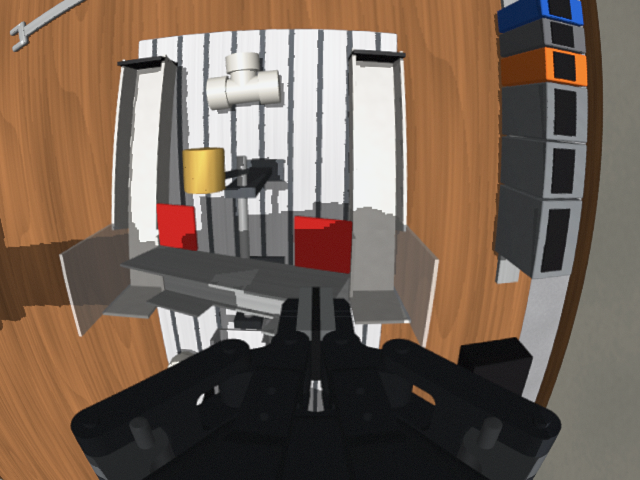

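Call:
arm_command(plan=[[[0, 0.007, 0.006, 0, 0, 0, 0], [0.02, 0, 0, 0, 0, 0, 0], [0.02, 0, 0, 0, 0, 0, 0], [0.015, 0, 0, 0, 0, 0, 0], [0, 0, 0, 0, 0, 0, 0]]])

```text
t: 6.33
tool_pos: [0.6782, 0.0819, 0.2196]
tool_rot: [1.276, 1.16, -1.196]
contact_force: [-0.4, -0.3, -1.7]
opening: -0.0003
```

```bash
cat >> h.py <<'E'
def goto(p,yaw=-0.045):
    "tool-frame shift and turn (deg) to a target TCP, tool down, tool y along station x"
    o=ctrl.get_obs(); r=R.from_rotvec(o["tool_rot"]); c,s=np.cos(yaw),np.sin(yaw)
    T=R.from_matrix(np.array([[0,0,-1],[c,s,0],[s,-c,0]]).T)
    print(o["t"],np.round(o["tool_pos"],4),"shift",np.round(r.inv().apply(np.array(p)-o["tool_pos"]),4),
      "turn",np.round((r.inv()*T).as_rotvec(degrees=True),2))
E
python3 -c "
from h import *
goto([.667,.083,.195])"
```

```text
6.3333 [0.6782 0.0819 0.2196] shift [ 0.024  -0.0125 -0.0002] turn [ 0.05 -0.86 -2.97]
```

Call:
arm_command(plan=[[[0, -0.012, 0, 0, -0.9, -3, 0], [0, 0, 0, 0, 0, 0, 0], [0.012, 0, 0, 0, 0, 0, 0], [0, 0, 0, 0, 0, 0, 0]]])

```text
t: 6.67
tool_pos: [0.6694, 0.0813, 0.2116]
tool_rot: [1.245, 1.182, -1.238]
contact_force: [-0.7, -0.2, -0.5]
opening: 0.0002
```

```bash
python3 -c "
from h import *
goto([.667,.083,.195])"
```

```text
6.6667 [0.6694 0.0813 0.2116] shift [ 0.0166 -0.0026 -0.0016] turn [-0.03  0.05 -0.4 ]
```

Call:
arm_command(plan=[[[0.01, -0.002, -0.002, 0, 0, -0.4, 0], [0.01, 0, 0, 0, 0, 0, 0], [0.01, 0, 0, 0, 0, 0, 0], [0.01, 0, 0, 0, 0, 0, 0], [0, 0, 0, 0, 0, 0, 0]]])

```text
t: 7.08
tool_pos: [0.6683, 0.0833, 0.1686]
tool_rot: [1.244, 1.185, -1.241]
contact_force: [-0.1, 0.1, -0.9]
opening: 0.0002
```

```bash
python3 -c "
from h import *
goto([.668,.083,.143])"
```

```text
7.0833 [0.6683 0.0833 0.1686] shift [ 0.0256 -0.0003  0.0003] turn [-0.04  0.02 -0.17]
```

Call:
arm_command(plan=[[[0.008, 0, 0, 0, 0, 0, 0], [0.008, 0, 0, 0, 0, 0, 0], [0.008, 0, 0, 0, 0, 0, 0], [0.003, 0, 0, 0, 0, 0, 0], [0, 0, 0, 0, 0, 0, 0], [0, 0, 0, 0, 0, 0, 0]]])

```text
t: 7.58
tool_pos: [0.6676, 0.0832, 0.1368]
tool_rot: [1.243, 1.186, -1.242]
contact_force: [-0.1, -0.3, 1.3]
opening: -0.0002
```

Run:
```python
from h import *
goto([.668,.083,.32])
save("wrist","w4")
for n in("weight","near_pad","far_pad"):
    r=mark_of("wrist",n)
    if r: print(n,r[0]["conf"],c2w("wrist",r[0]["at"]))
```

```text
7.5833 [0.6676 0.0832 0.1368] shift [-0.1831  0.0006  0.0003] turn [-0.05  0.02 -0.04]
weight 0.97 [0.59025407 0.14184425 0.19755958]
near_pad 0.83 [0.539013   0.08664443 0.14056405]
```

View pics/w4.png

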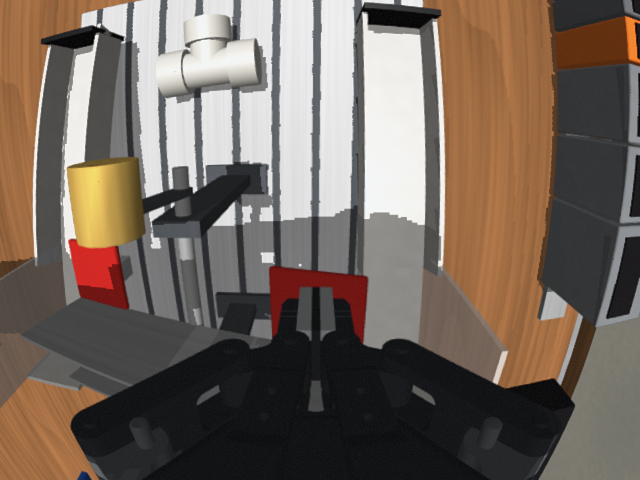

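Run:
```python
from h import *
a=get_image("scene")[180:360,270:470]; b=get_image("side")[160:320,180:380]
print(ctrl.get_obs()["contact_force"],ctrl.get_obs()["tool_pos"])
for c in("side","wrist"):
  if c=="wrist": get_image(c)
  for n in("weight","near_pad","far_pad","rocker"):
    r=(search_frame if n=="rocker" else mark_of)(c,n)
    if r: print(c,n,r[0]["conf"],c2w(c,r[0]["at"]))
v=np.hstack([cv2.resize(a,(400,360),interpolation=3),cv2.resize(b,(400,360),interpolation=3)])
cv2.imwrite("pics/v5.png",v[:,:,::-1])
```

```text
[ 0.59943939 -0.41344653  0.42330581] [0.66794491 0.08328403 0.13776504]
side weight 0.86 [0.59093175 0.13988538 0.19327278]
side near_pad 0.91 [0.53221759 0.08656095 0.13866031]
side far_pad 0.62 [0.66815187 0.08233305 0.17120128]
side rocker 0.65 [0.58572495 0.06590284 0.16986695]
wrist weight 0.71 [0.59112401 0.13995095 0.19603405]
wrist near_pad 0.74 [0.53921421 0.0890895  0.13885975]
wrist rocker 0.79 [0.59032684 0.07752586 0.17876023]
```

View pics/v5.png

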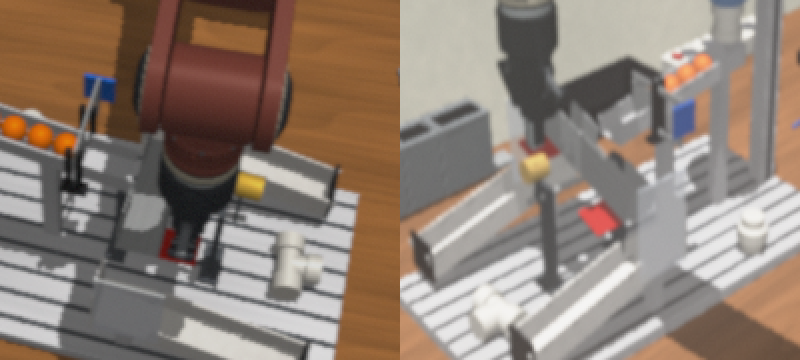

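Run:
```python
from h import *
c=calibration("wrist"); f=c["fx"]; print(f,c["cx"],c["cy"])
o=ctrl.get_obs(); Rm=R.from_rotvec(o["tool_rot"]); H=np.linalg.inv(np.array(c["hand_eye"]))
def proj(w):
    p=(H@[*Rm.inv().apply(np.array(w)-o["tool_pos"]),1])[:3]
    rr=np.hypot(p[0],p[1]); th=np.arctan2(rr,p[2]); return np.round([c["cx"]+f*th*p[0]/rr,c["cy"]+f*th*p[1]/rr]), round(np.linalg.norm(p),3)
print("tcp",proj(o["tool_pos"]))
for phi in(-.35,-.28,-.1,.1,.3):
  for z in(0.006,):
    out=[]
    for sx,sy in((.046,.065),(.09,.065),(.09,.025),(.046,.025)):
        X=sx*np.cos(phi)+z*np.sin(phi); Z=.15-sx*np.sin(phi)+z*np.cos(phi)
        out.append(proj([.600+X*.999+sy*.045,.039-X*.045+sy*.999,Z])[0].tolist())
    print(phi,out)
```

```text
371.64829954431775 315.4435436927713 234.0915368491367
tcp (array([314., 272.]), np.float64(0.197))
-0.35 [[257.0, 265.0], [357.0, 280.0], [353.0, 362.0], [263.0, 343.0]]
-0.28 [[261.0, 263.0], [362.0, 274.0], [357.0, 354.0], [266.0, 339.0]]
-0.1 [[269.0, 256.0], [367.0, 260.0], [362.0, 335.0], [273.0, 331.0]]
0.1 [[274.0, 249.0], [364.0, 246.0], [361.0, 317.0], [277.0, 321.0]]
0.3 [[275.0, 243.0], [356.0, 235.0], [353.0, 301.0], [278.0, 313.0]]
```

Run:
```python
from h import *
c=calibration("wrist"); f=c["fx"]; H=np.linalg.inv(np.array(c["hand_eye"]))
for x in(0,-.01,-.02,-.03,-.04,-.05,-.073):
  out=[]
  for z in(-.011,.011):
    p=(H@[x,0,z,1])[:3]; rr=np.hypot(p[0],p[1]); th=np.arctan2(rr,p[2]); out.append((round(c["cy"]+f*th*p[1]/rr),round(np.linalg.norm(p),3)))
  print(x,out)
im=cv2.imread("pics/w4.png")[230:430,216:416]; cv2.imwrite("pics/c6.png",cv2.resize(im,(600,600),interpolation=2))
```

```text
0 [(252, np.float64(0.193)), (290, np.float64(0.201))]
-0.01 [(259, np.float64(0.183)), (299, np.float64(0.193))]
-0.02 [(267, np.float64(0.174)), (308, np.float64(0.184))]
-0.03 [(276, np.float64(0.165)), (319, np.float64(0.175))]
-0.04 [(286, np.float64(0.156)), (330, np.float64(0.167))]
-0.05 [(297, np.float64(0.147)), (343, np.float64(0.158))]
-0.073 [(327, np.float64(0.127)), (377, np.float64(0.14))]
```

View pics/c6.png

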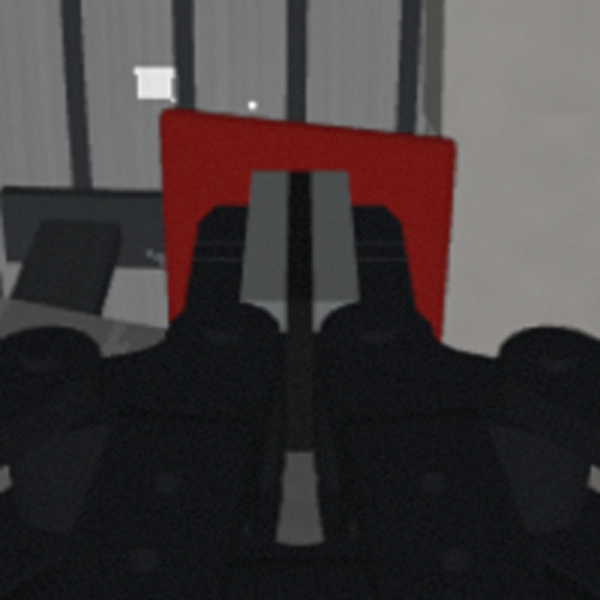

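The images disagree with the nominal TCP. The finger ends show at row 288, about 39 mm behind the reported TCP. The rocker has only started to move: the weight is at about -0.27 rad, with pad contact near z = 0.175. So the real tip sits about 39 mm higher than reported, and I keep pressing with that offset.

Call:
arm_command(plan=[[[0.006, 0, 0, 0, 0, 0, 0], [0.006, 0, 0, 0, 0, 0, 0], [0.006, 0, 0, 0, 0, 0, 0], [0, 0, 0, 0, 0, 0, 0]]])

```text
t: 8.67
tool_pos: [0.6676, 0.0832, 0.1173]
tool_rot: [1.243, 1.186, -1.242]
contact_force: [-0.7, -0.3, -1.2]
opening: -0.0
```

Run:
```python
from h import *
goto([.668,.083,.106]); print(ctrl.get_obs()["contact_force"])
get_image("side")
for n in("weight","near_pad","far_pad"):
    r=mark_of("side",n)
    if r: print(n,r[0]["conf"],c2w("side",r[0]["at"]))
```

```text
8.6667 [0.6676 0.0832 0.1173] shift [0.0113 0.0004 0.0002] turn [-0.05  0.02 -0.07]
[-0.6520444  -0.34515707 -1.24067153]
weight 0.93 [0.60873518 0.14004059 0.19581908]
near_pad 0.78 [0.53686293 0.0889288  0.16153636]
far_pad 0.64 [0.67266349 0.0826643  0.14784051]
```

The weight moved from x = 0.591 to 0.609, so the rocker is about level. I'll press a little further.

Call:
arm_command(plan=[[[0.006, 0, 0, 0, 0, 0, 0], [0.006, 0, 0, 0, 0, 0, 0], [0, 0, 0, 0, 0, 0, 0], [0, 0, 0, 0, 0, 0, 0], [-0.02, 0, 0, 0, 0, 0, 0], [-0.03, 0, 0, 0, 0, 0, 0], [-0.04, 0, 0, 0, 0, 0, 0], [-0.04, 0, 0, 0, 0, 0, 0], [-0.03, 0, 0, 0, 0, 0, 0], [0, 0, 0, 0, 0, 0, 0]]])

```text
t: 9.7
tool_pos: [0.6654, 0.0832, 0.2675]
tool_rot: [1.239, 1.191, -1.248]
contact_force: [1.0, 0.1, 1.4]
opening: 0.0003
```

Run:
```python
from h import *
goto([.46,-.037,.28]); print(ctrl.get_obs()["contact_force"])
get_image("side");get_image("wrist")
for c in("side","wrist"):
  for n in("weight","near_pad","far_pad"):
    r=mark_of(c,n)
    if r: print(n,r[0]["conf"],c2w(c,r[0]["at"]))
```

```text
9.7 [0.6654 0.0832 0.2675] shift [-0.0111 -0.1998  0.1295] turn [-0.05  0.05  0.37]
[0.99405516 0.11926335 1.39209182]
weight 0.83 [0.61956095 0.13660235 0.19136472]
near_pad 0.97 [0.5413137  0.08303603 0.17884607]
far_pad 0.94 [0.67132506 0.08427233 0.12915809]
weight 0.8 [0.61557061 0.13713497 0.18570083]
near_pad 0.91 [0.53907837 0.08718653 0.16997661]
far_pad 0.76 [0.66108351 0.07574599 0.11548184]
```

The rocker has tipped and stays over: far pad at z≈0.12–0.13, near pad at ≈0.175, weight at x≈0.618. Next is the gate.

Call:
arm_command(plan=[[[-0.01, -0.022, 0.0135, 0, 0, 0, 0], [-0.01, -0.022, 0.0135, 0, 0, 0, 0], [0, -0.022, 0.0135, 0, 0, 0, 0], [0, -0.022, 0.0135, 0, 0, 0, 0], [0, -0.022, 0.0135, 0, 0, 0, 0], [0, -0.022, 0.0135, 0, 0, 0, 0], [0, -0.022, 0.0135, 0, 0, 0, 0], [0, -0.022, 0.0135, 0, 0, 0, 0], [0, -0.022, 0.0135, 0, 0, 0, 0], [0, -0.022, 0.0135, 0, 0, 0, 0], [0, 0, 0, 0, 0, 0, 0]]])

```text
t: 11.02
tool_pos: [0.4217, -0.0452, 0.2681]
tool_rot: [1.218, 1.224, -1.276]
contact_force: [0.2, -0.7, 0.1]
opening: 0.0002
```

Run:
```python
from h import *
goto([.455,-.042,.172])
get_image("scene");get_image("wrist")
for c in("scene","wrist"):
  for n in("gate_tab","weight"):
    r=mark_of(c,n)
    if r: print(c,n,r[0]["conf"],c2w(c,r[0]["at"]))
```

```text
11.0167 [ 0.4217 -0.0452  0.2681] shift [ 0.0944  0.0376 -0.0048] turn [0.13 0.07 2.73]
scene gate_tab 0.64 [ 0.51853452 -0.04500264  0.22317862]
scene weight 0.8 [0.62458906 0.13807491 0.19616404]
wrist gate_tab 0.7 [ 0.51120271 -0.0389668   0.22261107]
```

Call:
arm_command(plan=[[[0, 0.01, -0.003, 0, 0, 2.7, 0], [0.02, 0.01, 0, 0, 0, 0, 0], [0.02, 0.01, 0, 0, 0, 0, 0], [0.02, 0, 0, 0, 0, 0, 0], [0.02, 0, 0, 0, 0, 0, 0], [0, 0, 0, 0, 0, 0, 0]]])

```text
t: 11.82
tool_pos: [0.4614, -0.0393, 0.1864]
tool_rot: [1.236, 1.19, -1.23]
contact_force: [-0.5, 0.6, -0.5]
opening: 0.0001
```

Run:
```python
from h import *
goto([.48,-.042,.172])
save("wrist","w7")
```

```text
11.8167 [ 0.4614 -0.0393  0.1864] shift [0.0144 0.0186 0.0021] turn [ 0.68 -0.01 -0.24]
```

View pics/w7.png

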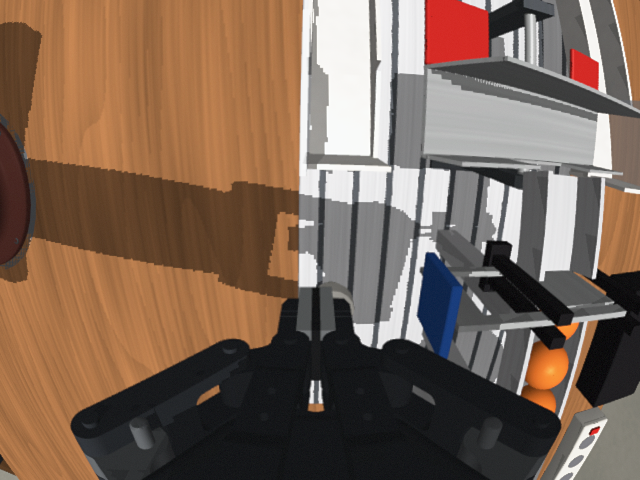

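Call:
arm_command(plan=[[[0.004, 0, 0.002, 0.7, 0, 0, 0], [0.004, 0.01, 0, 0, 0, 0, 0], [0, 0.012, 0, 0, 0, 0, 0], [0, 0, 0, 0, 0, 0, 0]]])

```text
t: 12.2
tool_pos: [0.4879, -0.0426, 0.185]
tool_rot: [1.248, 1.176, -1.234]
contact_force: [-0.6, -0.4, -0.7]
opening: -0.0004
```

Run:
```python
from h import *
goto([.542,-.043,.175]); print(ctrl.get_obs()["contact_force"])
```

```text
12.2 [ 0.4879 -0.0426  0.185 ] shift [ 0.0107  0.0539 -0.0021] turn [-0.06  0.08 -0.72]
[-0.62778253 -0.38244493 -0.65556422]
```

Call:
arm_command(plan=[[[0.006, 0, 0, 0, 0, -0.7, 0], [0.004, 0.01, 0, 0, 0, 0, 0], [0, 0.01, -0.001, 0, 0, 0, 0], [0, 0.01, -0.001, 0, 0, 0, 0], [0, 0.01, 0, 0, 0, 0, 0], [0, 0.008, 0, 0, 0, 0, 0], [0, 0, 0, 0, 0, 0, 0]]])

```text
t: 12.78
tool_pos: [0.536, -0.0439, 0.1778]
tool_rot: [1.239, 1.186, -1.249]
contact_force: [0.4, 0.0, 0.5]
opening: 0.0002
```

Run:
```python
from h import *
goto([.542,-.043,.175]); print(ctrl.get_obs()["contact_force"])
save("wrist","w8"); get_image("scene")
for c in("wrist","scene"):
  for n in("gate_tab","weight"):
    r=mark_of(c,n)
    if r: print(c,n,r[0]["conf"],c2w(c,r[0]["at"]))
```

```text
12.7833 [ 0.536  -0.0439  0.1778] shift [ 0.0028  0.0059 -0.0012] turn [-0.16  0.25  0.24]
[0.37609259 0.04272257 0.48299076]
wrist gate_tab 0.82 [ 0.54651793 -0.04518203  0.22147627]
wrist weight 0.49 [0.66300592 0.0764141  0.12674204]
scene gate_tab 0.7 [ 0.55207297 -0.04357724  0.22199938]
scene weight 0.8 [0.62389549 0.13774269 0.19377687]
```

View pics/w8.png

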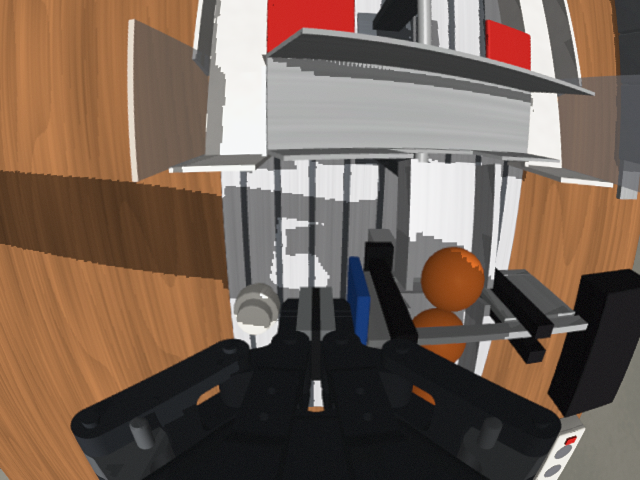

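The tab at (357,300) has moved about 35 mm and the first ball at (452,278) is passing. I'll push to full opening.

Call:
arm_command(plan=[[[0, 0.008, 0, 0, 0, 0, 0], [0, 0.004, 0, 0, 0, 0, 0], [0, 0, 0, 0, 0, 0, 0], [0, 0, 0, 0, 0, 0, 0]]])

```text
t: 13.42
tool_pos: [0.5403, -0.044, 0.1779]
tool_rot: [1.23, 1.2, -1.264]
contact_force: [-0.2, -0.6, -0.4]
opening: -0.0001
```

Run:
```python
from h import *
goto([.46,-.043,.175]); print(ctrl.get_obs()["contact_force"])
get_image("scene")
r=mark_of("scene","gate_tab"); print([c2w("scene",x["at"]) for x in r[:1]])
```

```text
13.4167 [ 0.5403 -0.044   0.1779] shift [ 0.0048 -0.0802  0.0028] turn [-0.18  0.26  1.33]
[-0.22244814 -0.59342319 -0.40326979]
[array([ 0.55840383, -0.04254529,  0.22061541])]
```

Call:
arm_command(plan=[[[0, -0.02, 0, 0, 0, 0, 0], [0, -0.03, 0, 0, 0, 0, 0], [0, -0.03, 0, 0, 0, 0, 0], [-0.02, -0.02, 0, 0, 0, 1.5, 0], [-0.03, -0.01, 0, 0, 0, 0, 0], [-0.03, 0, 0, 0, 0, 0, 0], [0, 0, 0, 0, 0, 0, 0], [0, 0, 0, 0, 0, 0, 0], [0, 0, 0, 0, 0, 0, 0], [0, 0, 0, 0, 0, 0, 0], [0, 0, 0, 0, 0, 0, 0], [0, 0, 0, 0, 0, 0, 0], [0, 0, 0, 0, 0, 0, 0], [0, 0, 0, 0, 0, 0, 0], [0, 0, 0, 0, 0, 0, 0], [0, 0, 0, 0, 0, 0, 0]]])

```text
t: 14.85
tool_pos: [0.429, -0.038, 0.2566]
tool_rot: [1.244, 1.18, -1.241]
contact_force: [-0.4, -0.3, 0.3]
opening: -0.0002
```

Run:
```python
from h import *
a=get_image("scene"); 
for r in mark_of("scene","ball0_center"): print(r["conf"],c2w("scene",r["at"]))
b=get_image("side")
v=np.hstack([cv2.resize(a[180:400,190:470],(400,314),interpolation=3),cv2.resize(b[160:340,170:390],(400,314),interpolation=3)])
cv2.imwrite("pics/v9.png",v[:,:,::-1]); print(ctrl.get_obs()["t"],ctrl.get_obs()["tool_pos"])
```

```text
0.61 [0.73287992 0.21690046 0.05686723]
15.0 [ 0.42907414 -0.03798903  0.25694364]
```

View pics/v9.png

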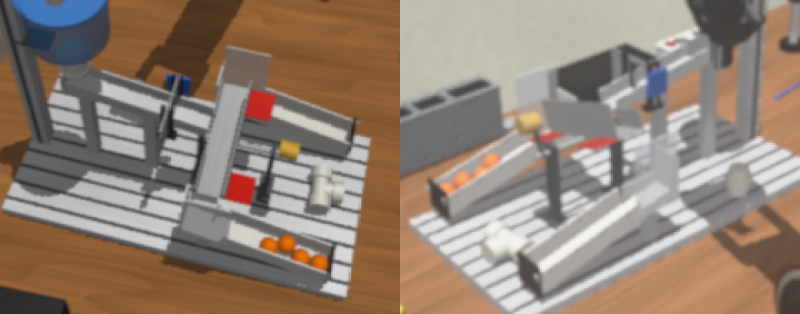

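All four balls are in the far chute, at (268–320, 243–264) in the left half. The trough is empty and the rocker is still tipped to the far side. I'll let things settle, then check once more.

Call:
arm_command(plan=[[[0, 0, 0, 0, 0, 0, 0], [0, 0, 0, 0, 0, 0, 0], [0, 0, 0, 0, 0, 0, 0], [0, 0, 0, 0, 0, 0, 0], [0, 0, 0, 0, 0, 0, 0], [0, 0, 0, 0, 0, 0, 0], [0, 0, 0, 0, 0, 0, 0], [0, 0, 0, 0, 0, 0, 0], [0, 0, 0, 0, 0, 0, 0], [0, 0, 0, 0, 0, 0, 0], [0, 0, 0, 0, 0, 0, 0], [0, 0, 0, 0, 0, 0, 0], [0, 0, 0, 0, 0, 0, 0], [0, 0, 0, 0, 0, 0, 0], [0, 0, 0, 0, 0, 0, 0], [0, 0, 0, 0, 0, 0, 0], [0, 0, 0, 0, 0, 0, 0], [0, 0, 0, 0, 0, 0, 0]]])

```text
t: 16.5
tool_pos: [0.4292, -0.038, 0.2575]
tool_rot: [1.245, 1.178, -1.24]
contact_force: [-0.1, -0.2, -0.6]
opening: 0.0002
```

Run:
```python
from h import *
a=get_image("scene").astype(int)
for i in range(4): get_image("side")
b=get_image("scene").astype(int)
s=np.s_[300:390,300:450]
print("moved px",(abs(a-b)[s].max(2)>60).sum())
c=b[s].astype(np.uint8); cv2.imwrite("pics/v10.png",cv2.resize(c,(750,450),interpolation=3)[:,:,::-1])
for n in("weight","far_pad"):
    r=mark_of("scene",n); print(n,[c2w("scene",x["at"]) for x in r[:1]])
```

```text
moved px 0
weight [array([0.62413882, 0.13941007, 0.19628499])]
far_pad [array([0.66182497, 0.08022559, 0.13550331])]
```

View pics/v10.png

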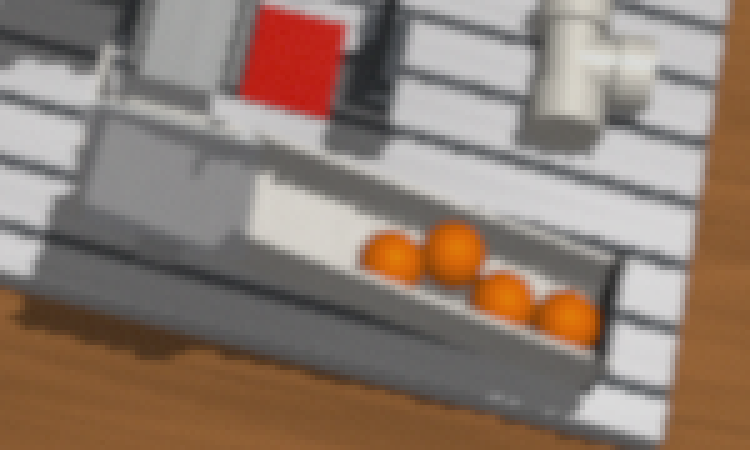

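Four balls are at rest in the far chute (crop 360–600, 220–350), and nothing is moving.

```bash
python3 -c "
from station import finish_job; print(finish_job())"
```

```text
the job is handed in; nothing more can be done
None
```

The job is done and handed in at about 17 s. All four balls lie at rest in the far chute, against its end stop. I pressed the raised far pad until the rocker tipped over and stayed, then pushed the blue tab about 40 mm in, and drew the arm clear.

**Last checks:**
- **Balls:** the trough is empty, and two pictures 0.25 s apart showed no movement in the chute.
- **Rocker:** it is still tipped to the far side. The far pad is at z≈0.135 m, where its lower stop should put it at about 0.133 m.
- **Robot:** it stands clear, about 80 mm or more from the feeder, and the force reading is only noise. Every force reading I took was below about 2 N.
- **Loose things:** the tee and union look untouched in the pictures. I did not check the others again at the end, but the arm did not work near them.

**What disagreed:**
- **Fingertip position:** with the gripper shut, the fingertips showed about 39 mm behind the reported TCP. The first press therefore only reached the pad and moved the rocker slightly. I corrected for this for the rest of the job.
- **Gate opening:** the gate stopped at about 40 mm of its 46 mm travel. That is past the 32 mm the balls need, and all four went through.

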